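# Close the drain well of the rind-brushing machine

## Robot

A 6-joint arm with a two-finger parallel gripper is mounted at the origin on the work surface. World frame = base frame: x ahead of the robot, y to its left, z up, the work surface at z = 0. Lengths are in m, angles in rad, forces in N, time in s.
With the tool pointing down it reaches from about 0.15 to 0.775 m from the base axis. Payload 6.1 kg.
Tool frame: the origin (TCP) lies at the very end of the fingers, on their centre line; the grasp point (between the pads) lies 19 mm behind it; y points along the fingers, x is the direction in which the jaws open and shut, and the axes are right-handed (so a half turn about y gives the same grasp; the last joint's range is limited). The gripper opens to 85 mm and grips with 20 to 120 N. Pads are 22 mm wide; open, the fingers measure 114 mm over their backs; the gripper's body (76 mm by 85 mm) begins 54 mm behind the grasp point. The pads swing forward as they close: fully open they stand 13 mm farther back than shut.
Start: joints at [-1.135, 0.126, -0.04, 1.405, 0, 1.571], TCP at [0.222, -0.476, 0.2] pointing down, gripper open.
Joint ranges: [-2.72, 2.72], [-0.95, 1.95], [-1.27, 1.35], [-1.78, 2.02], [-1.46, 1.47], [-3.14, 3.14]. Speed limits (rad/s): [2.39, 2.39, 3.01, 3.14, 3.14, 3.14].

## Interface

Orientations are given as a rotation vector (axis times angle).
In Python, from cell import telemetry, read_camera, camera_params, workorder gives the robot as it stands. The module is installed in compiled form; this text tells all that it offers.
- The arm moves only by the tool apply_moves, never from a script. Its arguments are lists of equal length, an entry for each row: "travel": the shift along the tool's x, y, z in mm, a list of three; "roll": the turn about the tool's y in degrees; "fingers": the opening, from 0 (shut) to 1 (fully open). A call has 1 to 10 rows; each row shifts and turns the pose as measured when the row begins, along the tool's axes as they then stand; what a row does not reach is not made up. A row lasts 1/10 s, in which the tool goes at most 50 mm and 8.59 degrees, less where a joint would pass 70% of its speed; a pose out of reach is approached as far as the arm can. A call is refused whole if a number of a shift passes 50 or a number of a turn 8.59, either way. A call with a gripper value outside its range is refused whole. The fingers move at their own pace and stop on an object; the grip force is fixed at half the most. Time passes only in rows, so rows that do not move let the fingers close. It gives the time, the measured TCP pose, the force and the opening at its end, in the units of the state.
- telemetry.get_state(): the state, without advancing time (a new reading comes with each control period).
- read_camera(name): name is "side" or "top" or "wrist"; returns the picture (420x560x3 uint8, red, green, blue); there is no depth.
- camera_params(name): a dict with "fx", "fy", "cx", "cy" (pixels), "k1" (the pictures are not rectified: a ray, as slopes to the right and down, at radius r is drawn at 1 + k1 r^2 times it, then the intrinsics apply), "extrinsics" (4x4, takes a point from camera to world coordinates). Camera axes: x right, y down, z forward; pixel columns grow to the right and rows downward; lengths in m; the calibration is good to about 2 mm. A picture is of the moment at which its call begins: read the wrist's pose just before it. camera_params takes no time and is no camera call; for the wrist camera it gives the pose at the moment of the call.
- workorder.job_done(): hands the job in, once; it reports no verdict.
The state is a dict: "t": time; "joints": joint angles; "joint_vel": joint speeds; "joint_efforts": joint torques, N m; "eef_pos": TCP position; "tool_rot": TCP orientation; "contact_force": force on the tool from outside, world axes, zero at the start; "moment": the same for the moment, N m; "grip_width": finger opening in m.
Only numpy, scipy, OpenCV 4.12 (cv2) and the standard library are available. Lean on these libraries where they do the work, as an engineer would, in place of code of your own. Each camera call takes 0.05 s, during which the arm holds its last target.

## Task

Close the drain well of the rind-brushing machine with its cover, the long rectangular one of the three handled white plates on the table. Tilt the cover so that one short end goes down under the overhanging steel lip at the well's end, then swing the other end down until the cover lies flat on the floor of the well, and let go.

Things in the scene. Friction and masses are not known exactly. Their poses are not given: they have to be found in the camera images.
- cover_grip (a point): Centre of the cover's handle bar, 49 mm above the plate's underside, over its middle. The cover: white plastic plate 145 (x) x 95 (y) x 8 mm, about 0.3 kg, same either way round, z up out of the plate. Steel bridge handle: bar 14 mm thick (x), 80 long (y), 18 high, 32 mm clear of the plate, on end posts. Two plates with like handles, one square (95 mm), one round (108 mm), are not its cover.
- pocket (a point): Centre of the well's flat slotted floor, 40 mm above the table, in the low steel end of the fixed machine. Inside 168 mm along x, 115 along y; x points level from the lip end (facing the robot) to the open end, z up. Side and open-end walls rise 20 mm above the floor, 15 and 18 mm thick. The lip covers the first 32 mm at the -x end, so the cover cannot drop in flat.
- lip (a point): Middle of the free lower edge of the steel lip: 52 mm from the well's centre towards its -x, 26 mm above its floor; axes as the well's. The lip is 4 mm thick and spans the well; the end wall under it is 32 mm further towards -x.
- machine: The rind-brushing machine, steel and white, fixed. Origin on the table under the well's centre, axes as the well's. Outside 204 mm along x; from y = -73 to +73 mm the well, its lip topping out at 70 mm; from +73 to +253 mm a 50 mm high white base with turntable, a cheese (124 mm wide, to 110 mm) at y = 163, and a vertical brush with motor, to 200 mm, at y = 243.
Mind the look-alikes: they are no part of the job. What is shaped like the part that bears cover_grip but green is not meant.

How it is judged:
On the way:
1. the cover is at the well, tilted by more than 4 degrees (handle within 50 mm of the well's middle along and 25 mm across, less than 100 mm above its floor) (angle between cover_grip's own z axis and vertical above 0.07 rad and x of cover_grip in the frame of pocket between -0.05 and 0.05 m and y of cover_grip in the frame of pocket between -0.025 and 0.025 m and z of cover_grip in the frame of pocket below 0.1 m).
At the end, for the whole second after the job is handed in: The long cover lies flat (within 3.4 degrees) on the floor of the well (height within 5 mm), inside its walls (within 16 mm of the well's middle both ways, lined up within 11 degrees) and so with one end under the lip (angle between cover_grip's own z axis and vertical below 0.06 rad and z of cover_grip in the frame of pocket between 0.044 and 0.054 m and x of cover_grip in the frame of pocket between -0.016 and 0.016 m and y of cover_grip in the frame of pocket between -0.016 and 0.016 m and angle between the x axis of cover_grip and the x axis of pocket, either way round below 0.2 rad); the robot touches nothing.
It also fails if it takes over 40 s, if anything falls off the work surface, if the arm or the gripper's body presses on something with over 40 N, if the wrist force passes 120 N, or if a joint passes its speed limit or range.

## Working session

There is one attempt and no reset: what is moved stays moved. The work goes in short steps, Python scripts to look and compute and a tool call to move; the robot and the scene stay as the last step left them, time stands still between calls to the robot, and variables do not carry over. Pictures are saved under pics/ and viewed, and the job is handed in when it is done.

Besides the shell and the picture viewer there is one more tool, called after "Request:" by a JSON object that holds its "name" and its "arguments", one argument or row to a line. apply_moves: Moves the arm, as the interface text tells. Its arguments: {"type":"object","properties":{"travel":{"type":"array"},"roll":{"type":"array"},"fingers":{"type":"array"}},"required":["travel","roll","fingers"]}

```bash
mkdir -p pics
python3 - <<'E'
from cell import telemetry, read_camera, camera_params
import cv2
print(telemetry.get_state())
for n in ("side","top","wrist"):
    p=camera_params(n); print(n,p)
    cv2.imwrite(f"pics/{n}0.png",read_camera(n)[:,:,::-1])
E
```

```text
{'t': 0.0, 'joints': array([-1.13502397e+00,  1.26396429e-01, -4.05941770e-02,  1.40536798e+00,
        8.99697604e-06,  1.57083455e+00]), 'joint_vel': array([-4.66392726e-04,  6.49422135e-05,  5.33023865e-04, -1.31961081e-03,
       -6.76145954e-05,  1.18564610e-03]), 'joint_efforts': array([ 2.32903062e-06, -4.35913253e+01,  3.52923810e+01,  1.71691307e-02,
       -5.92400966e-06,  4.30465519e-06]), 'eef_pos': array([ 0.22142688, -0.47553956,  0.1990262 ]), 'tool_rot': array([-1.38352212,  0.88350333, -0.88134871]), 'contact_force': array([-1.48095011,  0.08671168,  0.28941011]), 'moment': array([0.0119525 , 0.04261548, 0.00881067]), 'grip_width': 0.08550280086831534}
side {'fx': 533.8950355185422, 'fy': 533.8950355185422, 'cx': 282.8893454110891, 'cy': 204.55352899558747, 'k1': -0.18777533855216402, 'extrinsics': array([[-9.60673374e-01, -2.15565066e-01,  1.75038199e-01,
         3.73623261e-01],
       [-2.77679811e-01,  7.47518208e-01, -6.03415653e-01,
         6.57050979e-01],
       [-7.68905347e-04, -6.28289925e-01, -7.77978906e-01,
         9.61577408e-01],
       [ 0.000000
[... 160 characters left out ...]
.547987909338, 'k1': -0.0996376497466487, 'extrinsics': array([[ 0.01212802, -0.99192534,  0.12624192,  0.46420263],
       [-0.99972795, -0.0145441 , -0.01823435, -0.03446661],
       [ 0.01992319, -0.12598643, -0.99183188,  0.96607773],
       [ 0.        ,  0.        ,  0.        ,  1.        ]])}
wrist {'fx': 324.58849501454523, 'fy': 324.58849501454523, 'cx': 283.15165382411664, 'cy': 205.0933565797603, 'k1': -0.013541721459036728, 'extrinsics': array([[ 0.42116283, -0.87271847, -0.24695007,  0.28354028],
       [-0.9069827 , -0.4058693 , -0.11248333, -0.44778223],
       [-0.00206317,  0.27135324, -0.96247762,  0.37315144],
       [ 0.        ,  0.        ,  0.        ,  1.        ]])}
```

View pics/side0.png

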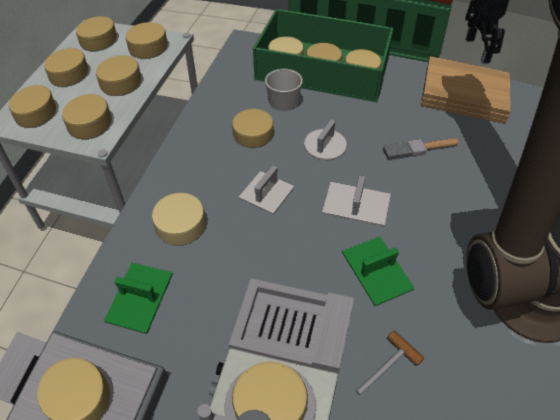

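View pics/top0.png

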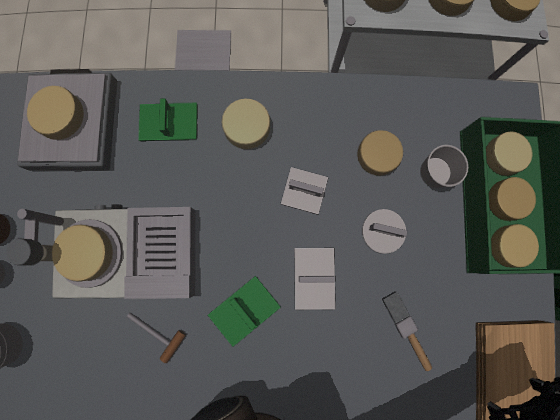

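View pics/wrist0.png

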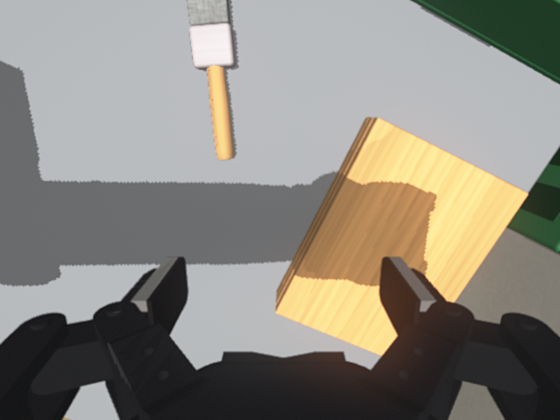

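```bash
cat > h.py <<'E'
import numpy as np, cv2
from cell import telemetry, read_camera, camera_params
from scipy.spatial.transform import Rotation as R
def K(p): return np.array([[p['fx'],0,p['cx']],[0,p['fy'],p['cy']],[0,0,1.]]), np.array([p['k1'],0,0,0,0.])
def unproj(p,uv,z):
    k,d=K(p); uv=np.asarray(uv,float).reshape(-1,1,2)
    s=cv2.undistortPoints(uv,k,d).reshape(-1,2); E=p['extrinsics']
    r=np.c_[s,np.ones(len(s))]@E[:3,:3].T; o=E[:3,3]
    return o+r*((z-o[2])/r[:,2])[:,None]
def proj(p,X):
    k,d=K(p); E=np.linalg.inv(p['extrinsics'])
    rv,_=cv2.Rodrigues(E[:3,:3]); return cv2.projectPoints(np.asarray(X,float).reshape(-1,1,3),rv,E[:3,3],k,d)[0].reshape(-1,2)
E
python3 - <<'E'
from h import *
for n,(a,b,c,d),s in (("top",(110,190,350,330),3),("side",(200,160,420,380),3)):
    im=cv2.imread(f"pics/{n}0.png")[b:d,a:c]
    cv2.imwrite(f"pics/{n}0_z.png",cv2.resize(im,None,fx=s,fy=s,interpolation=cv2.INTER_CUBIC)[:600,:800])
im=cv2.imread("pics/top0.png"); g=im.min(2)
print(g[270:290,315],im[260,310],im[230,130], im[260,100])
p=camera_params("top")
m=((g>150)).astype(np.uint8); m[:, :280]=0; m[:,350:]=0;m[:236]=0;m[320:]=0
c=max(cv2.findContours(m,0,2)[0],key=cv2.contourArea); r=cv2.minAreaRect(c); print(r)
q=unproj(p,cv2.boxPoints(r),.008); print(q.round(4),q.mean(0), np.linalg.norm(np.diff(q,axis=0),axis=1))
st=telemetry.get_state(); print(R.from_rotvec(st['tool_rot']).as_matrix().round(3))
E
```

```text
[143 147 146 147 147 139  66 122 114 113 111 110 113 147 146 142 143 146
 147 147] [147 144 153] [118 115 120] [100 138 150]
((333.0, 308.0), (0.0, 0.0), 0.0)
[[ 0.3568 -0.178   0.008 ]
 [ 0.3568 -0.178   0.008 ]
 [ 0.3568 -0.178   0.008 ]
 [ 0.3568 -0.178   0.008 ]] [ 0.35682108 -0.17801598  0.008     ] [0. 0. 0.]
[[ 0.422 -0.001  0.907]
 [-0.907  0.001  0.422]
 [-0.001 -1.     0.   ]]
```

View pics/top0_z.png

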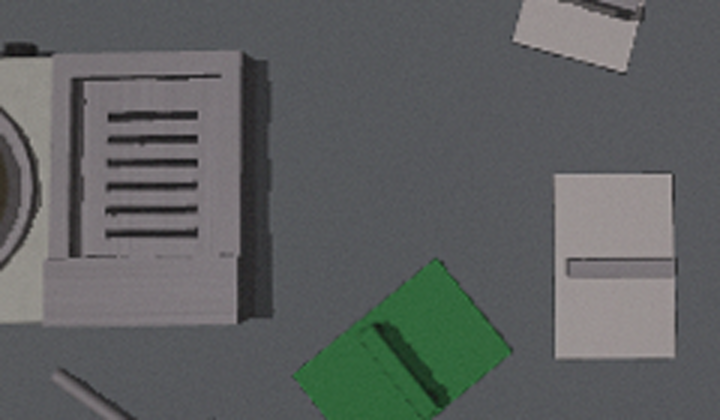

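View pics/side0_z.png

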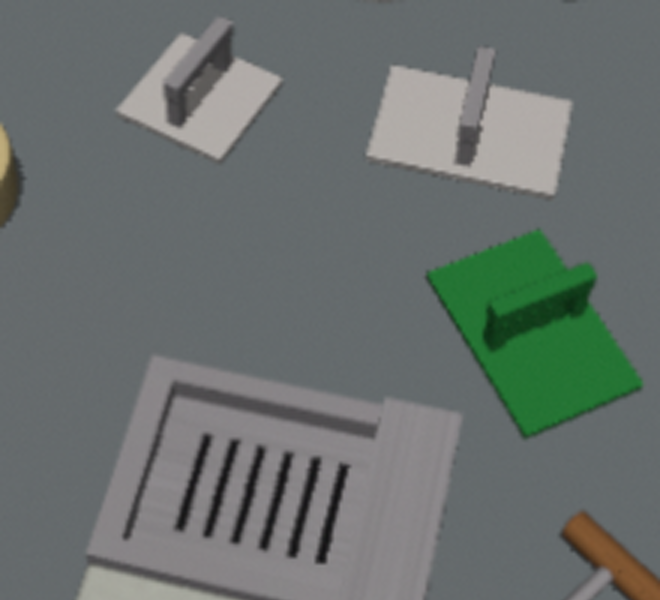

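```bash
cat > fit.py <<'E'
from h import *
from scipy.optimize import least_squares
T=camera_params("top");S=camera_params("side")
zt=lambda u,v:((u+.5)/3-.5+110,(v+.5)/3-.5+190)
zs=lambda u,v:((u+.5)/3-.5+200,(v+.5)/3-.5+160)
mach=[(T,(102,-73,60),zt(242,52)),(T,(102,73,60),zt(50,56)),(T,(-52,-73,70),zt(239,256)),(T,(-52,73,70),zt(44,261)),(T,(-102,-73,70),zt(238.5,323.5)),(T,(-102,73,70),zt(42,325)),
(S,(102,-73,60),zs(153,357)),(S,(102,73,60),zs(90,553)),(S,(-52,-73,70),zs(385,399)),(S,(-102,-73,70),zs(462,413))]
cov=[(T,(72.5,47.5,8),zt(554,173)),(T,(72.5,-47.5,8),zt(673,173)),(T,(-72.5,-47.5,8),zt(674.5,358)),(T,(-72.5,47.5,8),zt(554,357.5)),
(S,(72.5,47.5,8),zs(367,153)),(S,(72.5,-47.5,8),zs(392,66)),(S,(-72.5,-47.5,8),zs(572,99)),(S,(-72.5,47.5,8),zs(554,191))]
def fit(c,x0):
    def W(q,X): 
        X=np.array(X)/1000; c,s=np.cos(q[2]),np.sin(q[2]); return [q[0]+c*X[0]-s*X[1],q[1]+s*X[0]+c*X[1],X[2]]
    f=lambda q:np.concatenate([(proj(P,W(q,X))[0]-uv) for P,X,uv in c])
    r=least_squares(f,x0,loss='soft_l1'); return r.x,f(r.x).reshape(-1,2)
for nm,c,x0 in(("mach",mach,[.4,.2,0]),("cov",cov,[.4,-.1,0])):
    for sub in (c,[e for e in c if e[0] is T],[e for e in c if e[0] is S]):
        q,r=fit(sub,x0); print(nm,q.round(4),r.round(1).tolist())
E
python3 fit.py
```

```text
mach [0.4808 0.2237 0.0372] [[-0.0, -0.4], [0.8, -0.2], [0.1, 0.1], [0.1, -0.5], [0.4, 0.5], [0.6, 0.9], [-0.1, -0.0], [-1.2, 1.5], [0.1, -0.0], [0.2, 0.7]]
mach [0.4809 0.2245 0.0383] [[-0.4, -0.4], [0.5, -0.2], [-0.2, 0.0], [-0.2, -0.5], [0.1, 0.4], [0.3, 0.9]]
mach [0.4807 0.2225 0.0384] [[0.1, -0.5], [-0.9, 1.0], [0.2, -0.6], [0.4, 0.1]]
cov [ 0.4265 -0.135   0.0133] [[0.4, 0.1], [0.5, -0.0], [0.8, -0.0], [0.7, 0.4], [-0.7, 1.1], [-0.2, -0.1], [-0.1, 1.2], [-0.1, 1.8]]
cov [ 0.4267 -0.1336  0.0079] [[-0.0, -0.2], [0.1, -0.0], [0.1, -0.0], [-0.1, 0.2]]
cov [ 0.4265 -0.1384  0.0232] [[-0.2, 0.3], [-0.2, -1.0], [-0.1, -0.1], [0.4, 0.5]]
```

```bash
cat > plan.py <<'E'
from h import *
import sys
def plan(target,yaw,n):
    st=telemetry.get_state(); p=np.array(st['eef_pos']); M=R.from_rotvec(st['tool_rot']).as_matrix()
    cy=np.arctan2(M[1,0],M[0,0]); dy=(yaw-cy+np.pi)%(2*np.pi)-np.pi
    print('at',p.round(4),'yaw',np.degrees(cy).round(2),'tilt',np.degrees(np.arccos(-M[2,1])).round(2),'dyaw',np.degrees(dy).round(2),'F',st['contact_force'].round(1),'w',st['grip_width'],'t',st['t'])
    d=(np.array(target)-p)/n*1000; tr=[];ro=[]
    for i in range(n):
        tr.append((M.T@d).round(1).tolist()); r=np.degrees(-dy/n).round(2); ro.append(float(r))
        M=M@R.from_rotvec([0,np.radians(r),0]).as_matrix()
    print(tr,ro)
if __name__=="__main__":
    a=list(map(float,sys.argv[1:])); plan(a[:3],np.radians(a[3]),int(a[4]))
E
python3 plan.py 0.4265 -0.135 0.15 0.75 10
```

```text
at [ 0.2215 -0.4756  0.1992] yaw -65.03 tilt 0.07 dyaw 65.78 F [ 0.6 -0.2 -0.2] w 0.08532245873889953 t 0.15
[[-22.2, 4.9, 33.0], [-18.3, 4.9, 35.3], [-14.1, 4.9, 37.2], [-9.8, 4.9, 38.5], [-5.3, 4.9, 39.4], [-0.7, 4.9, 39.7], [3.8, 4.9, 39.6], [8.3, 4.9, 38.9], [12.7, 4.9, 37.7], [17.0, 4.9, 36.0]] [-6.58, -6.58, -6.58, -6.58, -6.58, -6.58, -6.58, -6.58, -6.58, -6.58]
```

Request:
{"name": "apply_moves", "arguments": {
  "travel": [
    [-22, 5, 33],
    [-18, 5, 35],
    [-14, 5, 37],
    [-10, 5, 38],
    [-5, 5, 39],
    [-1, 5, 40],
    [4, 5, 40],
    [8, 5, 39],
    [13, 5, 38],
    [17, 5, 36]
  ],
  "roll": [-6.6, -6.6, -6.6, -6.6, -6.6, -6.6, -6.6, -6.6, -6.6, -6.6],
  "fingers": [1, 1, 1, 1, 1, 1, 1, 1, 1, 1]
}}

```text
t: 1.15
eef_pos: [0.4238, -0.1227, 0.1451]
tool_rot: [-1.568, -0.04, 0.043]
contact_force: [0.2, -0.8, -0.5]
grip_width: 0.0856
```

```bash
python3 plan.py 0.4265 -0.135 0.14 0.75 4
```

```text
at [ 0.4238 -0.1227  0.1451] yaw 3.0 tilt 0.16 dyaw -2.25 F [ 0.2 -0.8 -0.5] w 0.08556130884722987 t 1.15
[[0.5, 1.3, -3.1], [0.6, 1.3, -3.1], [0.6, 1.3, -3.1], [0.6, 1.3, -3.1]] [0.56, 0.56, 0.56, 0.56]
```

Request:
{"name": "apply_moves", "arguments": {
  "travel": [
    [1, 1, -4],
    [1, 1, -4],
    [1, 1, -4],
    [0, 0, 0],
    [0, 0, 0]
  ],
  "roll": [0.8, 0.8, 0.7, 0, 0],
  "fingers": [1, 1, 1, 1, 1]
}}

```text
t: 1.65
eef_pos: [0.4276, -0.1328, 0.1406]
tool_rot: [-1.568, -0.008, 0.015]
contact_force: [-0.2, -0.3, -0.5]
grip_width: 0.0858
```

```bash
python3 - <<'E'
from h import *
p=camera_params("wrist"); im=read_camera("wrist")[:,:,::-1].copy()
np.save("pw.npy",p)
c=[]
q=(.4265,-.135,.0133)
for X in [(72.5,47.5,8),(72.5,-47.5,8),(-72.5,-47.5,8),(-72.5,47.5,8),(7,40,58),(7,-40,58),(-7,-40,58),(-7,40,58)]:
    X=np.array(X)/1e3; co,s=np.cos(q[2]),np.sin(q[2]); uv=proj(p,[q[0]+co*X[0]-s*X[1],q[1]+s*X[0]+co*X[1],X[2]])[0]
    print(uv.round(1)); 
cv2.imwrite("pics/wrist1.png",im)
E
python3 plan.py 0.4265 -0.135 0.14 0.75 4
```

```text
[361.2 139.4]
[355.1 235.4]
[211.2 235.1]
[205.3 139.3]
[291.8 153.6]
[291. 248.]
[274.6 247.9]
[274.  153.6]
at [ 0.4276 -0.1329  0.1406] yaw 0.86 tilt 0.29 dyaw -0.11 F [ 0.7 -0.   0.2] w 0.08578358227808265 t 1.7
[[-0.3, 0.1, -0.5], [-0.3, 0.1, -0.5], [-0.3, 0.1, -0.5], [-0.3, 0.1, -0.5]] [0.03, 0.03, 0.03, 0.03]
```

View pics/wrist1.png

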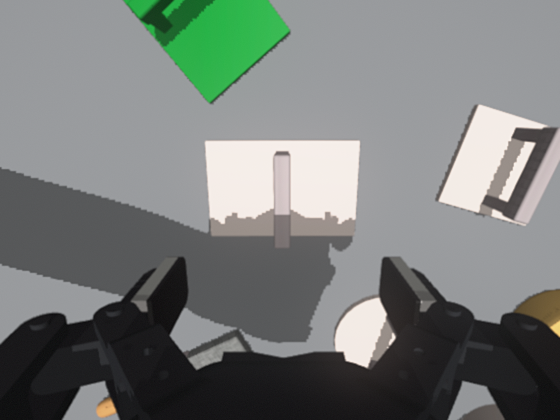

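Request:
{"name": "apply_moves", "arguments": {
  "travel": [
    [0, 30, -1],
    [0, 30, -1],
    [-1, 30, 0],
    [0, 18, 0],
    [0, 2, 0],
    [0, 0, 0]
  ],
  "roll": [0, 0, 0, 0, 0, 0],
  "fingers": [1, 1, 1, 1, 1, 1]
}}

```text
t: 2.3
eef_pos: [0.4262, -0.1392, 0.0296]
tool_rot: [-1.57, -0.005, 0.004]
contact_force: [0.1, -0.3, 0.3]
grip_width: 0.0852
```

```bash
python3 plan.py 0.4265 -0.135 0.03 0.75 1
```

```text
at [ 0.4262 -0.1392  0.0296] yaw 0.31 tilt 0.08 dyaw 0.44 F [ 0.1 -0.3  0.3] w 0.08516906251847005 t 2.3
[[0.3, -0.4, 4.2]] [-0.44]
```

Request:
{"name": "apply_moves", "arguments": {
  "travel": [
    [0, 0, 4],
    [0, 0, 0],
    [0, 0, 0],
    [0, 0, 0],
    [0, 0, 0],
    [0, 0, 0],
    [0, 0, 0],
    [0, 0, 0],
    [0, 0, 0]
  ],
  "roll": [-0.4, 0, 0, 0, 0, 0, 0, 0, 0],
  "fingers": [1, 0, 0, 0, 0, 0, 0, 0, 0]
}}

```text
t: 3.2
eef_pos: [0.4292, -0.136, 0.0342]
tool_rot: [-1.572, -0.016, 0.004]
contact_force: [-0.6, -0.4, -0.2]
grip_width: -0.0
```

```bash
python3 plan.py 0.4265 -0.135 0.16 0.75 5
```

```text
at [ 0.4292 -0.136   0.0342] yaw 0.72 tilt 0.45 dyaw 0.03 F [-0.6 -0.4 -0.2] w -4.807726181808091e-05 t 3.2
[[-0.3, -25.2, 0.2], [-0.3, -25.2, 0.2], [-0.3, -25.2, 0.2], [-0.3, -25.2, 0.2], [-0.3, -25.2, 0.2]] [-0.01, -0.01, -0.01, -0.01, -0.01]
```

Run:
```python
from h import *
for n in ("wrist","side"):
    cv2.imwrite(f"pics/{n}2.png",read_camera(n)[:,:,::-1])
im=cv2.imread("pics/side2.png")[130:280,280:480]; cv2.imwrite("pics/side2z.png",cv2.resize(im,None,fx=4,fy=4,interpolation=2))
```

```text
(no output)
```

View pics/wrist2.png

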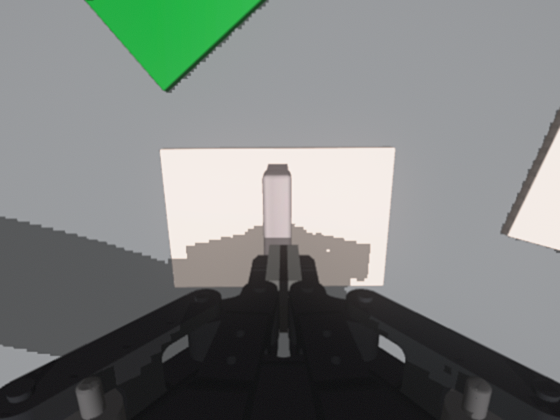

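View pics/side2z.png

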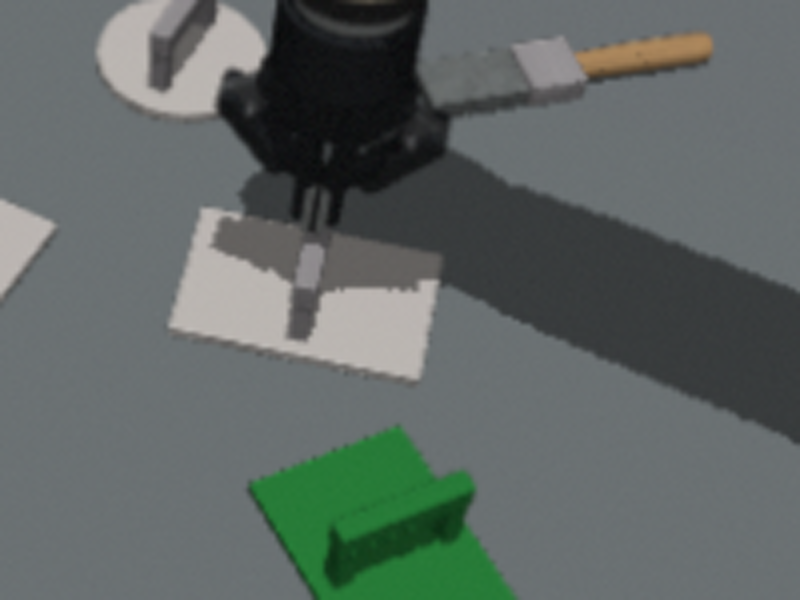

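```bash
python3 - <<'E'
from h import *
st=telemetry.get_state(); print(st)
M=R.from_rotvec(st['tool_rot']).as_matrix(); p=st['eef_pos']
for n in("wrist","side"):
    P=camera_params(n)
    for d in (0,.019,.073): print(n,d,proj(P,p-d*M[:,1])[0].round(1))
    print("bar", [proj(P,X)[0].round(1).tolist() for X in [(.4265,-.095,.058),(.4265,-.135,.058),(.4265,-.175,.058)]])
E
python3 - <<'E'
import cv2
im=cv2.imread("pics/side2.png")[140:240,310:410]; cv2.imwrite("pics/side2zz.png",cv2.resize(im,None,fx=6,fy=6,interpolation=2))
im=cv2.imread("pics/wrist2.png")[140:370,180:390]; cv2.imwrite("pics/wrist2z.png",cv2.resize(im,(600,600),interpolation=2))
E
```

```text
{'t': 3.3, 'joints': array([-0.30801584,  0.03583567, -0.50760854,  1.01970045,  0.00144979,
        1.25039667]), 'joint_vel': array([ 0.00083869, -0.00012977,  0.00044737,  0.0004417 ,  0.00069673,
        0.00036114]), 'joint_efforts': array([ 3.94095303e-03, -3.53983355e+01,  3.30288398e+01, -7.54458038e-02,
        4.68228216e-03, -1.79617712e-05]), 'eef_pos': array([ 0.42919174, -0.13604605,  0.03417807]), 'tool_rot': array([-1.57175196, -0.01579997,  0.00366369]), 'contact_force': array([ 0.38401412, -0.21395783, -0.20865055]), 'moment': array([-0.03989736, -0.00396986, -0.00448945]), 'grip_width': -8.997471882338093e-05}
wrist 0 [284.1 236.7]
wrist 0.019 [284.2 250.1]
wrist 0.073 [284.6 311.3]
bar [[279.9, 173.2], [279.2, 252.1], [278.6, 320.9]]
side 0 [356.6 194.8]
side 0.019 [357.5 189.4]
side 0.073 [360.3 173.3]
bar [[355.3, 201.9], [358.8, 188.6], [362.1, 175.8]]
```

View pics/side2zz.png

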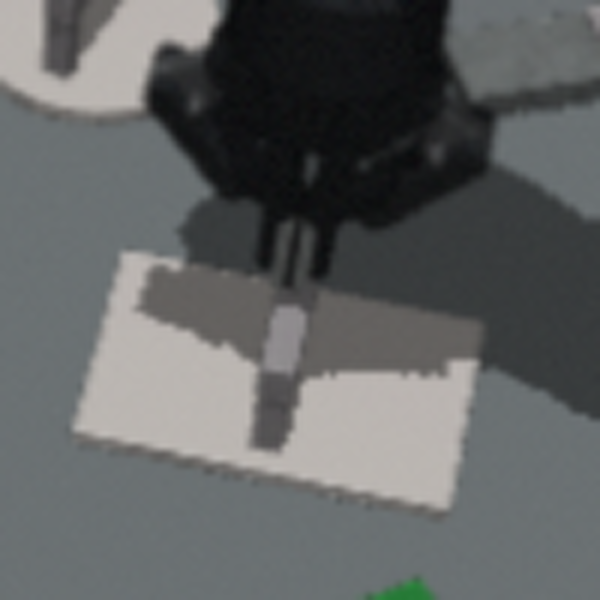

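View pics/wrist2z.png

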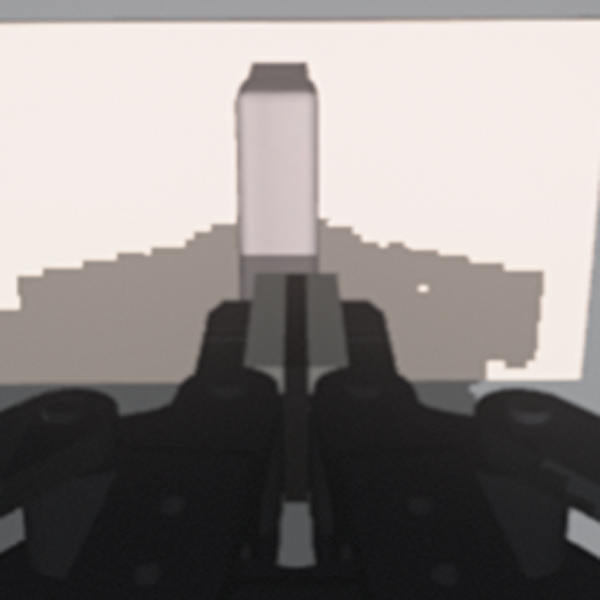

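Run:
```python
from h import *
st=telemetry.get_state()
M=R.from_rotvec(st['tool_rot']).as_matrix(); p=st['eef_pos']; P=camera_params("wrist"); S=camera_params("side")
tp=lambda x,y,z:proj(P,p+M@np.array([x,y,z])/1e3)[0].round(1).tolist()
sp=lambda x,y,z:proj(S,p+M@np.array([x,y,z])/1e3)[0].round(1).tolist()
print("M",M.round(3).tolist(), "cam in tool",(M.T@(P['extrinsics'][:3,3]-p)).round(3))
for d in (0,-13,-19,-25,-30,-40):
    print(d,"open",tp(-42.5,d,11),tp(42.5,d,11),"shut",tp(-8,d,11),tp(8,d,11),'side',sp(-8,d,11),sp(8,d,11))
q=(.4265,-.135,.0133)
for X in [(72.5,47.5,8),(72.5,-47.5,8),(-72.5,-47.5,8),(-72.5,47.5,8)]:
    X=np.array(X)/1e3; co,s=np.cos(q[2]),np.sin(q[2]); print(proj(P,[q[0]+co*X[0]-s*X[1],q[1]+s*X[0]+co*X[1],X[2]])[0].round(1))
```

```text
M [[1.0, 0.008, -0.012], [0.012, -0.001, 1.0], [0.008, -1.0, -0.001]] cam in tool [-0.    -0.174  0.068]
0 open [208.7, 218.5] [359.4, 218.3] shut [269.9, 218.4] [298.2, 218.4] side [359.2, 199.2] [352.2, 197.7]
-13 open [203.2, 226.2] [365.0, 226.0] shut [268.9, 226.1] [299.4, 226.1] side [359.8, 195.5] [352.8, 194.0]
-19 open [200.5, 230.1] [367.9, 230.0] shut [268.4, 230.1] [299.9, 230.0] side [360.1, 193.8] [353.1, 192.3]
-25 open [197.5, 234.3] [370.9, 234.2] shut [267.8, 234.3] [300.5, 234.3] side [360.5, 192.0] [353.4, 190.5]
-30 open [194.8, 238.1] [373.7, 237.9] shut [267.4, 238.1] [301.1, 238.0] side [360.7, 190.6] [353.7, 189.1]
-40 open [188.9, 246.4] [379.7, 246.2] shut [266.3, 246.4] [302.3, 246.3] side [361.3, 187.6] [354.2, 186.1]
[397.5 146.2]
[384.6 285.1]
[174.7 286.3]
[160.2 146.9]
```

Request:
{"name": "apply_moves", "arguments": {
  "travel": [
    [0, 0, 0],
    [-2, 0, 0],
    [0, 0, 0],
    [0, 0, 0],
    [0, 0, 0],
    [0, 0, 0],
    [0, 10, 0],
    [0, 8, 0],
    [0, 0, 0]
  ],
  "roll": [0, 0, 0, 0, 0, 0, 0, 0, 0],
  "fingers": [1, 1, 1, 1, 1, 1, 1, 1, 1]
}}

```text
t: 4.2
eef_pos: [0.427, -0.1361, 0.0144]
tool_rot: [-1.572, -0.016, 0.004]
contact_force: [0.3, -0.3, 0.1]
grip_width: 0.0855
```

Run:
```python
from h import *
print(telemetry.get_state()['eef_pos'],telemetry.get_state()['contact_force'])
a=cv2.resize(read_camera("side")[100:240,290:430,::-1],(560,560),interpolation=2)
cv2.imwrite(f"pics/side3.png",a)
cv2.imwrite("pics/wrist3.png",read_camera("wrist")[:,:,::-1])
```

```text
[ 0.42696342 -0.13606638  0.01436281] [ 0.25387846 -0.34291316  0.13310294]
```

View pics/side3.png

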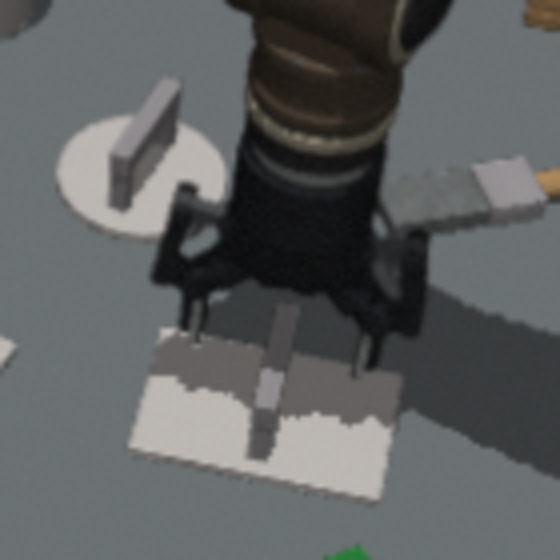

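View pics/wrist3.png

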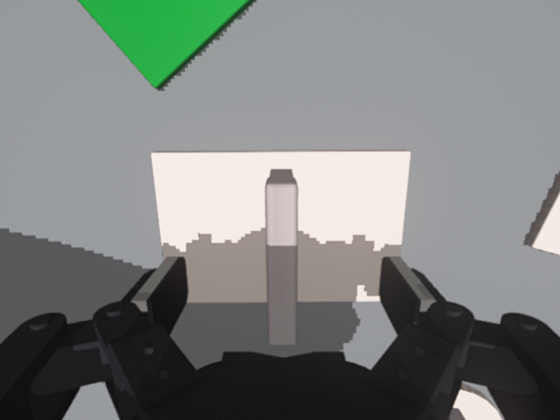

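Request:
{"name": "apply_moves", "arguments": {
  "travel": [
    [0, 6, 0],
    [0, 6, 0],
    [0, 6, 0],
    [0, 0, 0]
  ],
  "roll": [0, 0, 0, 0],
  "fingers": [1, 1, 1, 1]
}}

```text
t: 4.7
eef_pos: [0.4278, -0.1363, -0.0041]
tool_rot: [-1.572, -0.017, 0.003]
contact_force: [0.2, 0.3, 0.3]
grip_width: 0.0857
```

Request:
{"name": "apply_moves", "arguments": {
  "travel": [
    [0, 0, 0],
    [0, 0, 0],
    [0, 0, 0],
    [0, 0, 0],
    [0, 0, 0],
    [0, 0, 0],
    [0, 0, 0],
    [0, 0, 0]
  ],
  "roll": [0, 0, 0, 0, 0, 0, 0, 0],
  "fingers": [0, 0, 0, 0, 0, 0, 0, 0]
}}

```text
t: 5.5
eef_pos: [0.428, -0.1364, -0.0036]
tool_rot: [-1.572, -0.017, 0.003]
contact_force: [1.1, -0.2, -0.0]
grip_width: 0.0131
```

Run:
```python
from h import *
s=telemetry.get_state();print(s['eef_pos'],s['contact_force'],s['grip_width'])
a=cv2.resize(read_camera("side")[100:240,290:430,::-1],(560,560),interpolation=2)
cv2.imwrite(f"pics/side4.png",a)
```

```text
[ 0.42799102 -0.13644246 -0.00358478] [ 1.12132349 -0.17421769 -0.04995817] 0.013080899657592073
```

View pics/side4.png

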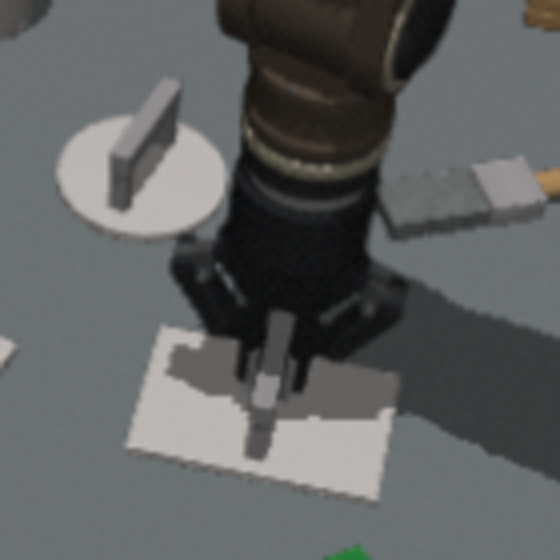

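Request:
{"name": "apply_moves", "arguments": {
  "travel": [
    [0, -15, 0],
    [0, -25, 0],
    [0, -25, 0],
    [0, -25, 0],
    [0, -25, 0],
    [0, -15, 0],
    [0, 0, 0]
  ],
  "roll": [0, 0, 0, 0, 0, 0, 0],
  "fingers": [0, 0, 0, 0, 0, 0, 0]
}}

```text
t: 6.25
eef_pos: [0.4232, -0.1349, 0.1269]
tool_rot: [-1.569, -0.01, 0.01]
contact_force: [0.3, -0.5, -2.5]
grip_width: 0.0129
```

```bash
python3 plan.py 0.5128 0.2247 0.126 2.13 10
python3 - <<'E'
from h import *
cv2.imwrite("pics/side5.png",read_camera("side")[:,:,::-1])
E
```

```text
at [ 0.4232 -0.1349  0.1269] yaw 0.7 tilt 0.11 dyaw 1.43 F [ 0.3 -0.5 -2.5] w 0.012947902812937909 t 6.25
[[9.4, 0.2, 35.8], [9.5, 0.2, 35.8], [9.6, 0.2, 35.8], [9.7, 0.2, 35.8], [9.8, 0.2, 35.8], [9.8, 0.2, 35.7], [9.9, 0.2, 35.7], [10.0, 0.2, 35.7], [10.1, 0.2, 35.7], [10.2, 0.2, 35.6]] [-0.14, -0.14, -0.14, -0.14, -0.14, -0.14, -0.14, -0.14, -0.14, -0.14]
```

View pics/side5.png

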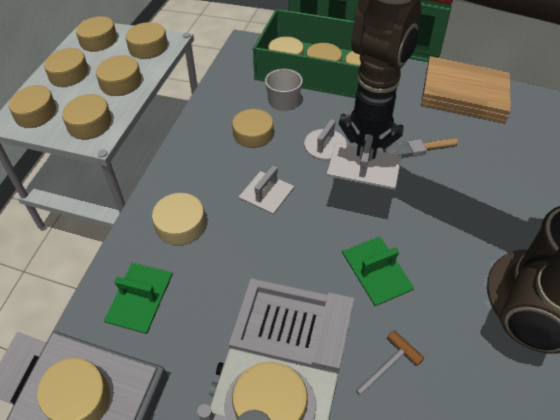

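Request:
{"name": "apply_moves", "arguments": {
  "travel": [
    [9, 0, 36],
    [9, 0, 36],
    [10, 0, 36],
    [10, 0, 36],
    [10, 0, 36],
    [10, 0, 36],
    [10, 0, 36],
    [10, 0, 36],
    [10, 0, 36],
    [10, 0, 20]
  ],
  "roll": [-0.2, -0.1, -0.2, -0.1, -0.2, -0.1, -0.2, -0.1, -0.2, -0.1],
  "fingers": [0, 0, 0, 0, 0, 0, 0, 0, 0, 0]
}}

```text
t: 7.3
eef_pos: [0.5081, 0.2205, 0.1077]
tool_rot: [-1.573, -0.007, 0.042]
contact_force: [-0.1, -0.4, -2.3]
grip_width: 0.0129
```

Request:
{"name": "apply_moves", "arguments": {
  "travel": [
    [0, 0, 0]
  ],
  "roll": [0],
  "fingers": [0]
}}

```text
t: 7.4
eef_pos: [0.508, 0.2229, 0.1052]
tool_rot: [-1.573, -0.007, 0.046]
contact_force: [0.3, -0.1, -2.6]
grip_width: 0.0132
```

```bash
python3 plan.py 0.5128 0.2247 0.09 2.13 3
python3 - <<'E'
from h import *
P=camera_params("wrist")
cv2.imwrite("pics/wrist6.png",read_camera("wrist")[:,:,::-1])
cv2.imwrite("pics/side6.png",cv2.resize(read_camera("side")[220:400,180:400,::-1],(733,600),interpolation=2))
cv2.imwrite("pics/top6.png",cv2.resize(read_camera("top")[180:320,110:280,::-1],(680,560),interpolation=2))
E
```

```text
at [0.508  0.2229 0.1052] yaw 1.96 tilt 1.43 dyaw 0.17 F [ 0.3 -0.1 -2.6] w 0.013157809582097429 t 7.4
[[1.7, 5.0, 0.6], [1.7, 5.0, 0.6], [1.7, 5.0, 0.6]] [-0.06, -0.06, -0.06]
```

View pics/side6.png

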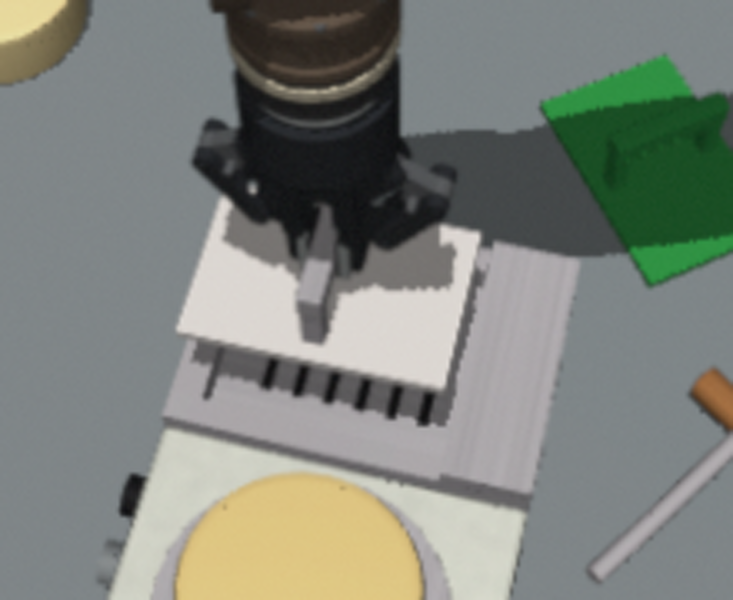

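View pics/top6.png

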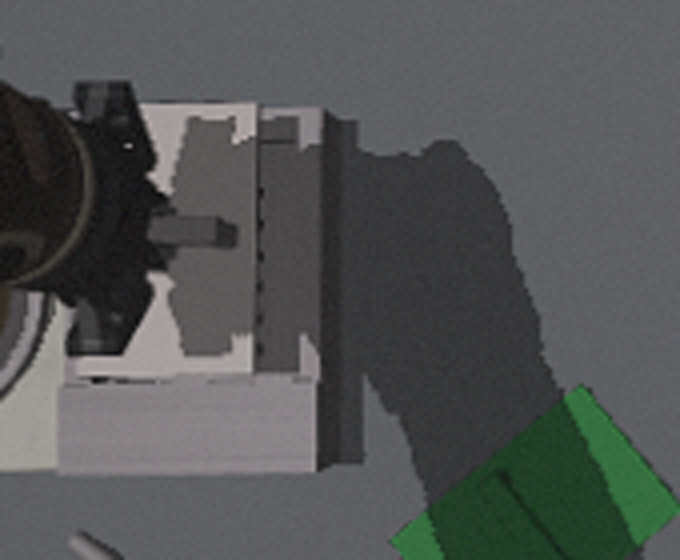

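View pics/wrist6.png

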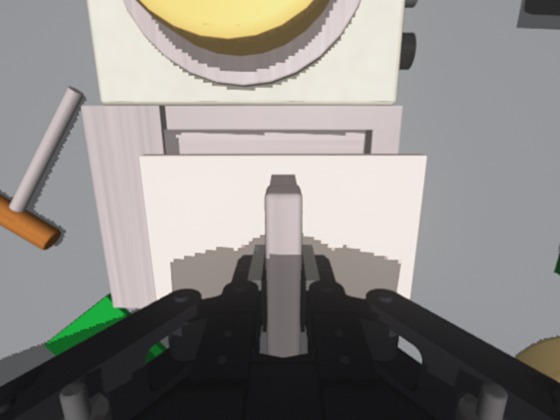

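```bash
cat > fit2.py <<'E'
from h import *
from scipy.optimize import least_squares
T=camera_params("top");S=camera_params("side");Wc=camera_params("wrist")
zs=lambda u,v:((u+.5)/3.332-.5+180,(v+.5)/3.333-.5+220)
zt=lambda u,v:((u+.5)/4-.5+110,(v+.5)/4-.5+180)
c=[(S,(72.5,47.5),zs(177,331)),(S,(-72.5,47.5),zs(447,387)),(S,(-72.5,-47.5),zs(481,232)),(T,(-72.5,-47.5),zt(255,373)),(T,(72.5,-47.5),zt(257,103)),(Wc,(-72.5,47.5),(142,155)),(Wc,(72.5,47.5),(424,155))]
def f(q):
    Rm=R.from_euler('zyx',q[3:]).as_matrix()
    return np.concatenate([proj(P,q[:3]+Rm@np.array([X[0],X[1],0])/1e3)[0]-uv for P,X,uv in c])
for bx in(c,c[:5]):
    c=bx
    r=least_squares(f,[.51,.22,.12,0,0,0],loss='soft_l1')
    q=r.x; print(q.round(4),r.fun.reshape(-1,2).round(1).tolist())
    m=np.array([.4808,.2237]);y=.0372
    d=q[:2]-m; print("in well mm",(np.array([np.cos(y)*d[0]+np.sin(y)*d[1],-np.sin(y)*d[0]+np.cos(y)*d[1]])*1e3).round(1),"dyaw deg",np.degrees(q[3]-y).round(2))
E
python3 fit2.py
```

```text
[ 0.5071  0.2201  0.1154  0.0317  0.0368 -0.0537] [[0.2, -0.3], [-0.5, 0.4], [0.8, -1.0], [0.8, 0.6], [1.8, -0.3], [-0.0, -0.1], [0.1, -0.4]]
in well mm [26.1 -4.6] dyaw deg -0.32
[0.5068 0.223  0.1181 0.0448 0.0372 0.0233] [[-0.3, 0.2], [-0.1, -0.1], [0.3, 0.1], [0.2, 0.4], [0.0, -0.4]]
in well mm [25.9 -1.7] dyaw deg 0.43
```

Request:
{"name": "apply_moves", "arguments": {
  "travel": [
    [3, 12, 1],
    [3, 12, 1],
    [0, 10, 1],
    [0, 7, 0],
    [0, 0, 0]
  ],
  "roll": [0, 0, 0, 0, 0],
  "fingers": [0, 0, 0, 0, 0]
}}

```text
t: 8.05
eef_pos: [0.5108, 0.219, 0.06]
tool_rot: [-1.576, 0.001, 0.042]
contact_force: [0.4, 0.1, -3.5]
grip_width: 0.0134
```

Request:
{"name": "apply_moves", "arguments": {
  "travel": [
    [0, 2, 0],
    [0, 0, 0]
  ],
  "roll": [0, 0],
  "fingers": [0, 0]
}}

```text
t: 8.25
eef_pos: [0.511, 0.2188, 0.0585]
tool_rot: [-1.575, 0.001, 0.041]
contact_force: [-0.1, 0.1, -1.8]
grip_width: 0.013
```

```bash
python3 plan.py 0.5128 0.2247 0.057 2.13 1
python3 - <<'E'
from h import *
cv2.imwrite("pics/side7.png",cv2.resize(read_camera("side")[220:400,180:400,::-1],(733,600),interpolation=2))
E
```

```text
at [0.511  0.2188 0.0585] yaw 1.48 tilt 1.55 dyaw 0.65 F [-0.1  0.1 -1.8] w 0.013019998340241394 t 8.25
[[2.0, 1.4, 5.8]] [-0.65]
```

View pics/side7.png

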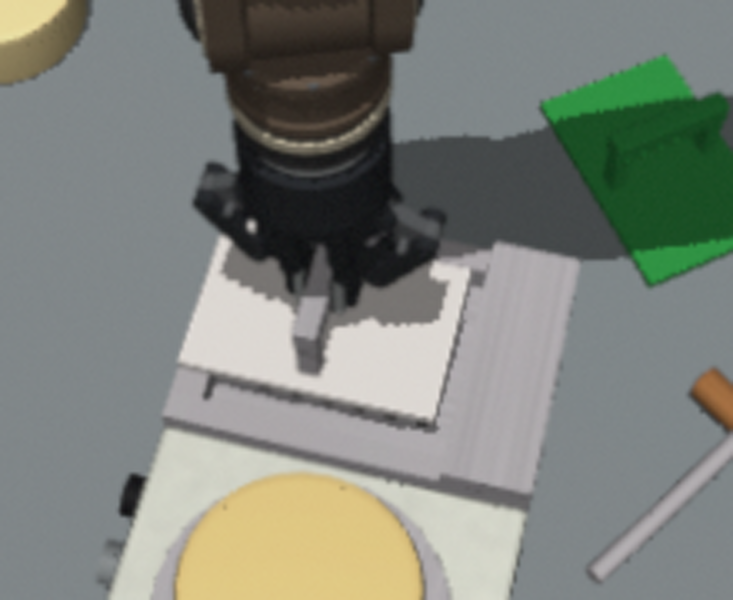

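Request:
{"name": "apply_moves", "arguments": {
  "travel": [
    [1, 0, 5],
    [0, 0, 1],
    [0, 0, 0],
    [0, 2, 0],
    [0, 2, 0],
    [0, 0, 0]
  ],
  "roll": [-0.6, 0, 0, 0, 0, 0],
  "fingers": [0, 0, 0, 0, 0, 0]
}}

```text
t: 8.9
eef_pos: [0.5127, 0.2261, 0.058]
tool_rot: [-1.574, -0.012, 0.048]
contact_force: [1.4, 0.4, -1.1]
grip_width: 0.0131
```

```bash
python3 plan.py 0.5128 0.2247 0.055 2.13 1
python3 - <<'E'
from h import *
cv2.imwrite("pics/side8.png",cv2.resize(read_camera("side")[220:400,180:400,::-1],(733,600),interpolation=2))
cv2.imwrite("pics/top8.png",cv2.resize(read_camera("top")[180:320,110:280,::-1],(680,560),interpolation=2))
E
```

```text
at [0.5127 0.2261 0.058 ] yaw 2.18 tilt 1.3 dyaw -0.05 F [ 1.4  0.4 -1.1] w 0.013072206244379674 t 8.9
[[0.1, 3.0, -1.4]] [0.05]
```

View pics/side8.png

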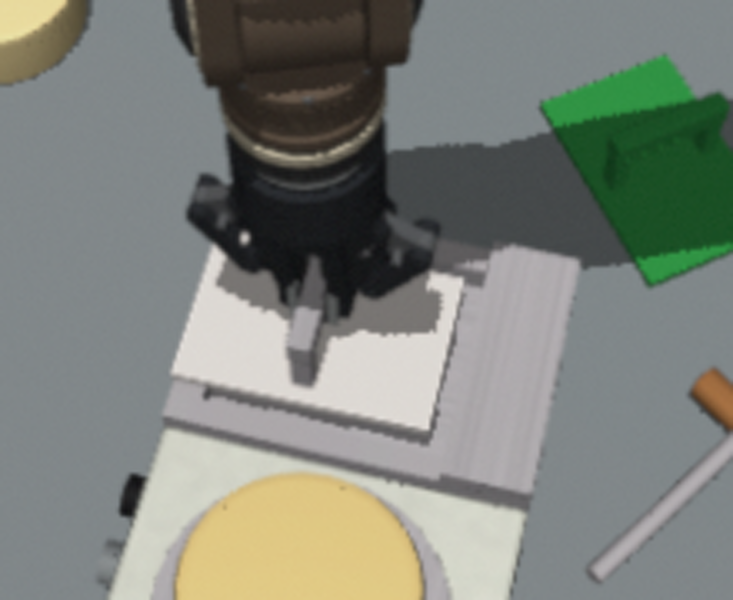

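View pics/top8.png

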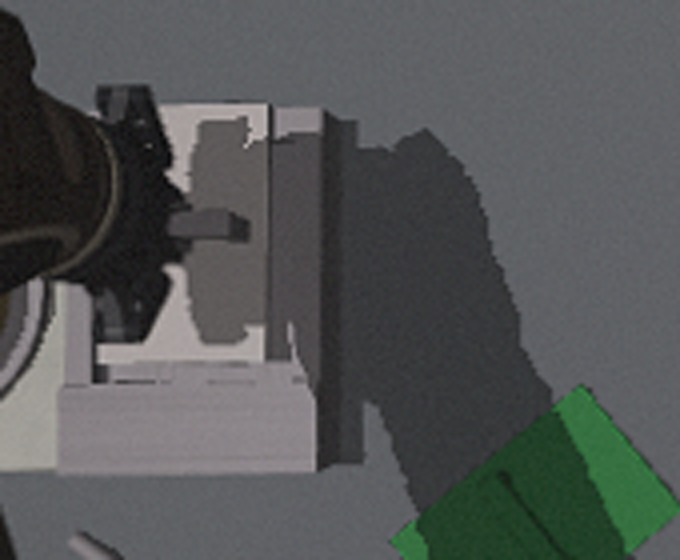

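```bash
sed -e 's/^c=.*/c=[(S,(72.5,47.5),zs(172,375)),(S,(-72.5,47.5),zs(430,430)),(S,(-72.5,-47.5),zs(466,279)),(T,(-72.5,-47.5),zt(265,362)),(T,(72.5,-47.5),zt(268,103)),(T,(-72.5,47.5),zt(96,362))]/' fit2.py > fit3.py; python3 fit3.py
```

```text
[0.5123 0.2281 0.072  0.0388 0.0387 0.006 ] [[-0.7, 0.0], [-0.2, 0.1], [-0.1, -0.2], [0.2, 0.2], [0.2, 0.1], [-0.1, 0.9]]
in well mm [31.6  3.2] dyaw deg 0.09
[0.512  0.2284 0.0725 0.0411 0.0378 0.0148] [[-0.6, 0.1], [0.1, 0.1], [0.0, -0.1], [0.2, 0.3], [-0.0, 0.2]]
in well mm [31.3  3.5] dyaw deg 0.22
```

Request:
{"name": "apply_moves", "arguments": {
  "travel": [
    [0, 0, -3],
    [0, 0, 0],
    [0, 0, 0],
    [0, 0, 0],
    [0, 0, 0],
    [0, 0, 0],
    [0, 0, 0]
  ],
  "roll": [0, 0, 0, 0, 0, 0, 0],
  "fingers": [0, 0, 0.7, 0.7, 0.7, 0.7, 0.7]
}}

```text
t: 9.7
eef_pos: [0.5125, 0.2229, 0.0569]
tool_rot: [-1.573, -0.011, 0.049]
contact_force: [-0.3, 0.1, -0.0]
grip_width: 0.0599
```

```bash
python3 plan.py 0.5128 0.2247 0.055 2.13 1
python3 - <<'E'
from h import *
cv2.imwrite("pics/side9.png",cv2.resize(read_camera("side")[220:400,180:400,::-1],(733,600),interpolation=2))
cv2.imwrite("pics/top9.png",cv2.resize(read_camera("top")[180:320,110:280,::-1],(680,560),interpolation=2))
cv2.imwrite("pics/wrist9.png",read_camera("wrist")[:,:,::-1])
E
```

```text
at [0.5125 0.2229 0.0569] yaw 2.17 tilt 1.4 dyaw -0.04 F [-0.3  0.1 -0. ] w 0.059932555778602306 t 9.7
[[0.4, 1.9, 1.8]] [0.04]
```

View pics/side9.png

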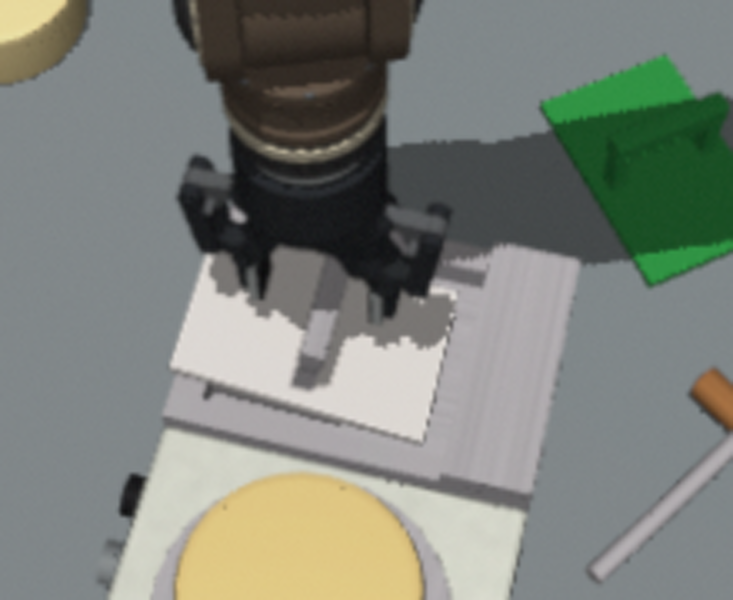

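View pics/top9.png

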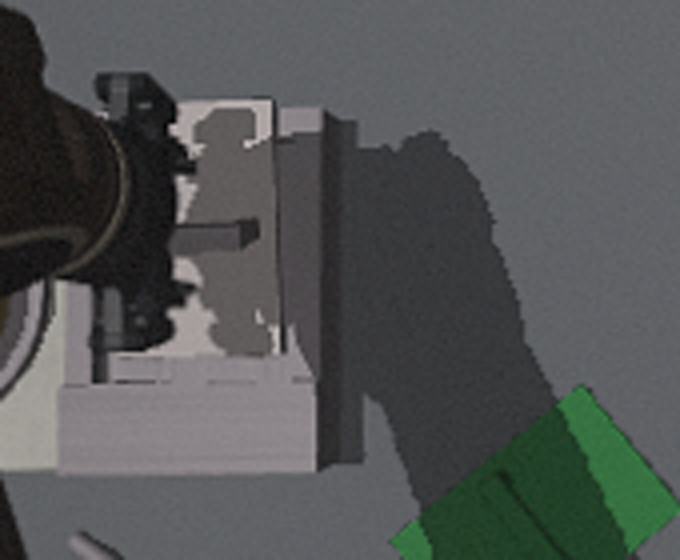

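View pics/wrist9.png

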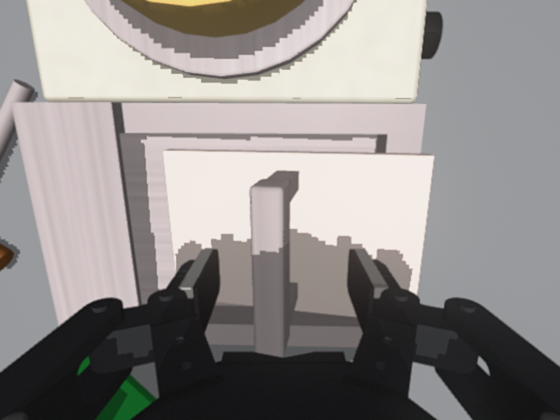

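Request:
{"name": "apply_moves", "arguments": {
  "travel": [
    [0, 6, 0],
    [0, 6, 0],
    [0, 0, 0],
    [-6, 0, 0],
    [-6, 0, 0],
    [-6, 0, 0],
    [0, 0, 0]
  ],
  "roll": [0, 0, 0, 0, 0, 0, 0],
  "fingers": [0.4, 0.4, 0.4, 0.4, 0.4, 0.4, 0.4]
}}

```text
t: 10.55
eef_pos: [0.4924, 0.222, 0.044]
tool_rot: [-1.574, -0.01, 0.049]
contact_force: [0.3, -0.2, -0.0]
grip_width: 0.0341
```

```bash
python3 plan.py 0.4728 0.2247 0.045 2.13 1
python3 - <<'E'
from h import *
cv2.imwrite("pics/side10.png",cv2.resize(read_camera("side")[220:400,180:400,::-1],(733,600),interpolation=2))
E
```

```text
at [0.4924 0.222  0.044 ] yaw 2.17 tilt 1.43 dyaw -0.04 F [ 0.3 -0.2 -0. ] w 0.034145786955234375 t 10.55
[[-19.5, -0.5, 3.4]] [0.04]
```

View pics/side10.png

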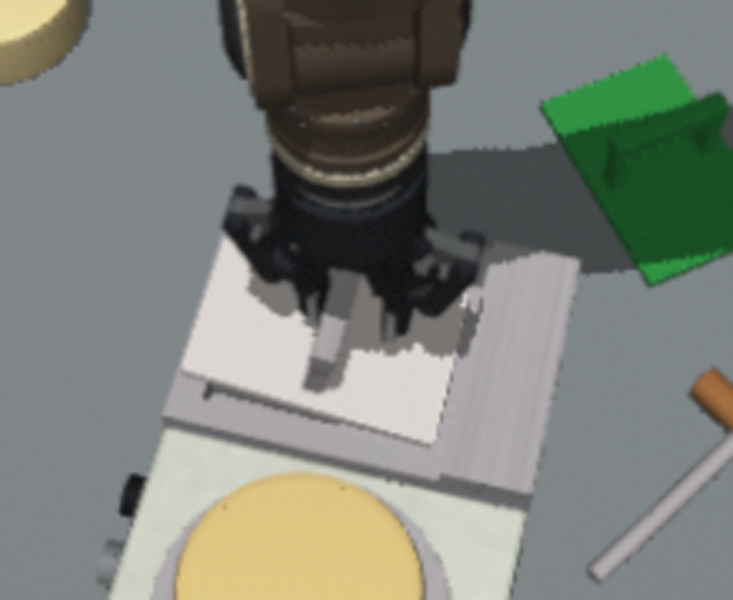

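Request:
{"name": "apply_moves", "arguments": {
  "travel": [
    [-5, 0, 0],
    [-5, 0, 0],
    [-5, 0, 1],
    [-3, 0, 0],
    [0, 0, 0]
  ],
  "roll": [0, 0, 0, 0, 0],
  "fingers": [0.4, 0.4, 0.4, 0.4, 0.4]
}}

```text
t: 11.1
eef_pos: [0.4738, 0.2225, 0.0449]
tool_rot: [-1.573, -0.012, 0.048]
contact_force: [0.5, -0.3, -1.0]
grip_width: 0.0341
```

```bash
python3 plan.py 0.4728 0.2247 0.045 2.13 1
python3 - <<'E'
from h import *
cv2.imwrite("pics/side11.png",cv2.resize(read_camera("side")[220:400,180:400,::-1],(733,600),interpolation=2))
E
```

```text
at [0.4738 0.2225 0.0449] yaw 2.17 tilt 1.31 dyaw -0.04 F [ 0.5 -0.3 -1. ] w 0.03405891270122314 t 11.1
[[-1.0, -0.0, 2.2]] [0.04]
```

View pics/side11.png

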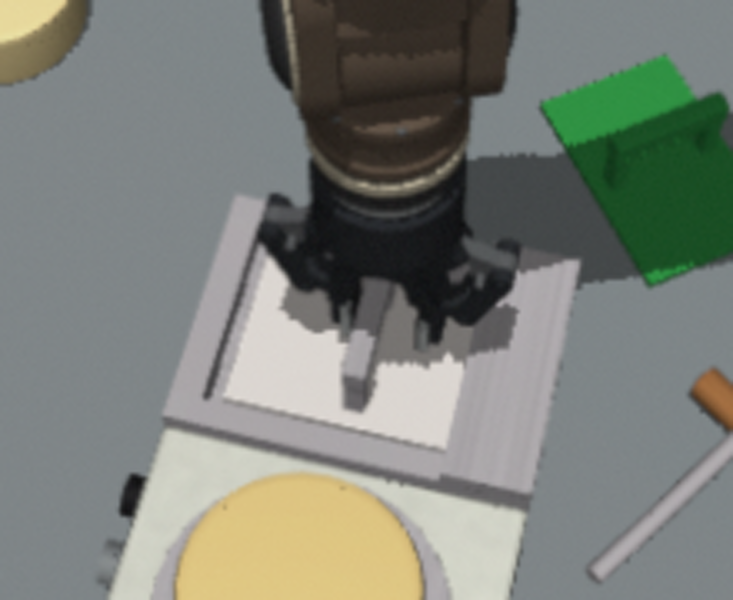

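Request:
{"name": "apply_moves", "arguments": {
  "travel": [
    [5, 0, 0],
    [4, 0, 0],
    [0, 0, 0],
    [0, -15, 0],
    [0, -30, 0],
    [0, -40, 0],
    [0, -40, 0],
    [0, 0, -45],
    [0, 0, -45],
    [0, 0, -45]
  ],
  "roll": [0, 0, 0, 0, 0, 0, 0, 0, 0, 0],
  "fingers": [0.4, 0.5, 0.6, 0.6, 0.6, 0.6, 0.6, 0.6, 0.6, 0.6]
}}

```text
t: 12.15
eef_pos: [0.4933, 0.0892, 0.1737]
tool_rot: [-1.574, -0.017, 0.057]
contact_force: [0.9, 0.3, -0.4]
grip_width: 0.0511
```

Run:
```python
from h import *
cv2.imwrite("pics/side12.png",cv2.resize(read_camera("side")[220:400,180:400,::-1],(733,600),interpolation=2))
cv2.imwrite("pics/top12.png",cv2.resize(read_camera("top")[180:320,110:280,::-1],(680,560),interpolation=2))
```

```text
(no output)
```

View pics/side12.png

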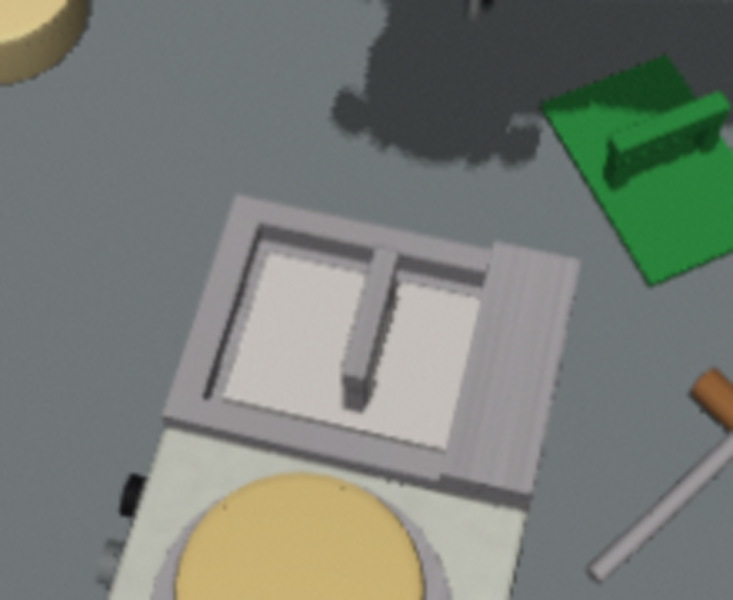

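View pics/top12.png

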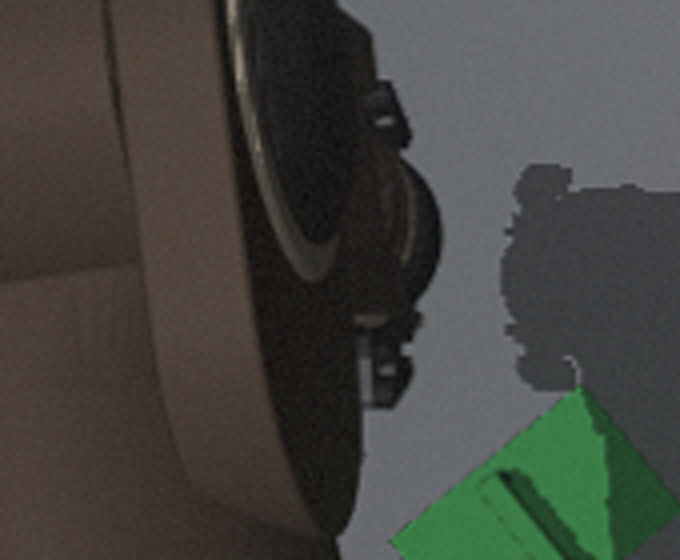

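Run:
```python
from h import *
S=camera_params("side")
zs=lambda u,v:((u+.5)/3.332-.5+180,(v+.5)/3.333-.5+220)
def well(X):
    d=X[:,:2]-[.4808,.2237];c,s=np.cos(.0372),np.sin(.0372); return (np.c_[c*d[:,0]+s*d[:,1],-s*d[:,0]+c*d[:,1]]*1e3).round(1).tolist()
print("bar ends",well(unproj(S,[zs(357,375),zs(387,251)],.098)))
print("plate +x corners",well(unproj(S,[zs(222,400),zs(266,253)],.048)))
print("floor wall corners +x z60",well(unproj(S,[zs(207,399),zs(260,226)],.060)))
```

```text
bar ends [[1.9, 38.8], [3.6, -38.0]]
plate +x corners [[76.1, 48.8], [77.3, -47.1]]
floor wall corners +x z60 [[82.1, 55.4], [83.2, -57.2]]
```

Run:
```python
from cell import workorder, telemetry
s=telemetry.get_state(); print(s['t'],s['contact_force'])
print(workorder.job_done())
```

```text
12.25 [0.05742764 0.30560487 0.87166833]
the job is handed in; nothing more can be done
None
```

The long cover is lying in the well with one end under the lip, and I handed the job in at t = 12.25 s.

**How it was done:**
- The moves cannot tilt the tool, so I carried the cover level and rested its far end on the open-end wall.
- I let go there, and the lip end dropped to the floor. That tilted the cover: one end stood on the 20 mm wall and the other on the floor, roughly 8–9 degrees by geometry.
- With the fingers straddling the handle, I pushed the cover towards the lip until the far end fell in. Then I lifted the gripper clear.

**Last checks, from the side camera:**
- **Position:** the handle is about 3 mm along and 0.5 mm across from the well's middle, and the plate's far corners are inside the walls.
- **Alignment:** about 1 degree off the well's axis.
- **Flatness:** I did not measure the tilt directly. The plate and handle sizes come out right at flat-on-floor heights, and it looks flat in the picture.
- **Contact:** the gripper is clear of the cover, with a force reading below 1 N.

**What failed or disagreed:**
- **First grasp:** it closed on nothing. The side and wrist pictures showed the fingertips about 37 mm higher than the reported tool position. I went down by that much more, and the second grasp held.
- **Top camera:** the arm blocked its view at the end, so only the side camera supports the final check.

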